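Set out the weaving formers on their basket bases

TASK

The wooden weaving formers stand in two piles: take the piles apart and set each former upright in the middle of the plywood basket base of its own shape, turned to match the base so that it covers none of the holes along the edge. One base already has its former on it: leave that one as it is and put the second former of that shape upright in the shallow stock tray instead. Do not disturb the paint tin, the glue bottle or the mug.

Things in the scene. Friction and masses are not known exactly. Their poses are not given: they have to be found in the camera images.
- former_square_mid (a point): Square former to be moved, 60 x 60 mm, lower block of one pile, with a smaller former standing on it: beech-coloured wooden block, 46 mm high, a small dark dowel hole in its top; this point is its centre, 23 mm above its underside, z up, x and y square to its sides; about 0.12 kg.
- former_oblong_mid (a point): Oblong former to be moved, 96 mm along its x by 48 mm along its y, lower block of the other pile, with a smaller former standing on it: beech-coloured wooden block, 46 mm high, a small dark dowel hole in its top; this point is its centre, 23 mm above its underside, z up; about 0.15 kg.
- former_hex_mid (a point): Six-sided former to be moved, 54 mm across flats (two flats face +y and -y, corners on its x axis, 62 mm corner to corner), upper block of one of the two piles: beech-coloured wooden block, 46 mm high, a small dark dowel hole in its top; this point is its centre, 23 mm above its underside, z up; about 0.08 kg.
- former_round_mid (a point): Round former to be moved, 44 mm diameter, upper block of one of the two piles: beech-coloured wooden block, 46 mm high, a small dark dowel hole in its top; this point is its centre, 23 mm above its underside, z up; about 0.05 kg.
- placed_round_mid (a point): A second round former, 44 mm diameter, that already stands in the middle of the round base and stays there: beech-coloured wooden block, 46 mm high, a small dark dowel hole in its top; this point is its centre, 23 mm above its underside, z up.
- base_square: Square basket base lying on the table, fixed: plywood plate 100 x 100 mm, 6 mm thick, small dark stake holes 9 mm inside its edge; origin at the centre of its underside on the table, z up, x and y square to its sides.
- base_oblong: Oblong basket base lying on the table, fixed: plywood plate 136 mm along its x by 88 mm along its y, 6 mm thick, small dark stake holes 9 mm inside its edge; origin at the centre of its underside on the table, z up.
- base_hex: Six-sided basket base lying on the table, fixed: plywood plate 94 mm across flats (two flats face +y and -y, corners on its x axis), 6 mm thick, small dark stake holes 9 mm inside its edge; origin at the centre of its underside on the table, z up.
- base_round: Round basket base lying on the table, fixed: plywood disc 84 mm diameter, 6 mm thick, small dark stake holes 9 mm inside its edge; origin at the centre of its underside on the table, z up. One round former stands on it from the start.
- stock_tray: Stock tray, fixed: shallow open brown cardboard tray 120 x 120 mm outside, walls 5 mm thick and 22 mm high, floor 5 mm thick, empty; origin at the centre of its underside on the table, z up, x and y square to its sides.
Things that resemble listed ones, but are neither listed nor needed, are in the scene too. What is shaped like the part that bears former_oblong_mid but red or turquoise is not meant.

How it is judged (in metres and radians):
At the end, for the whole second after the job is handed in: Square, oblong and six-sided formers upright on the base of their own shape, within 12 mm of its centre and 0.2 rad of matching it; the piled round former upright on the stock tray floor, within 50 mm of its centre; the other round former within 12 mm of its base centre; all at rest (horizontal distance between former_square_mid and base_square below 0.012 m and z of former_square_mid in the frame of base_square between 0.025 and 0.033 m and angle between each of former_square_mid, former_oblong_mid, former_hex_mid, former_round_mid, placed_round_mid's own z axis and vertical below 0.08 rad and linear speed of each of former_square, former_oblong, former_hex, former_round, placed_round below 0.01 m/s and (angle between the x axis of former_square_mid and the x axis of base_square, either way round below 0.2 rad or angle between the x axis of former_square_mid and the x axis of base_square, either way round above 1.3708 rad) and horizontal distance between former_oblong_mid and base_oblong below 0.012 m and z of former_oblong_mid in the frame of base_oblong between 0.025 and 0.033 m and angle between the x axis of former_oblong_mid and the x axis of base_oblong, either way round below 0.2 rad and horizontal distance between former_hex_mid and base_hex below 0.012 m and z of former_hex_mid in the frame of base_hex between 0.025 and 0.033 m and (angle between the x axis of former_hex_mid and the x axis of base_hex, either way round below 0.2 rad or angle between the x axis of former_hex_mid and the x axis of base_hex, either way round between 0.847198 and 1.2472 rad) and horizontal distance between former_round_mid and stock_tray below 0.05 m and z of former_round_mid in the frame of stock_tray between 0.024 and 0.032 m and horizontal distance between placed_round_mid and base_round below 0.012 m and z of placed_round_mid in the frame of base_round between 0.025 and 0.033 m); the robot touches nothing.
It fails at once if the round former already on its base was shifted by more than 12 mm (distance of placed_round_mid from where it was at the start of the episode above 0.012 m).
It fails at once if the paint tin was moved by more than 20 mm or tipped (distance of paint_tin from where it was at the start of the episode above 0.02 m or angle between paint_tin's own z axis and vertical above 0.3 rad).
It fails at once if the glue bottle was moved by more than 20 mm or tipped (distance of glue_bottle from where it was at the start of the episode above 0.02 m or angle between glue_bottle's own z axis and vertical above 0.3 rad).
It fails at once if the mug was moved by more than 20 mm or tipped (distance of mug from where it was at the start of the episode above 0.02 m or angle between mug's own z axis and vertical above 0.3 rad).
It also fails if it takes over 122 s, if anything falls off the work surface, if the arm or the gripper's body presses on something with over 40 N, if the wrist force passes 120 N, or if a joint passes its speed limit or range.

ROBOT

A 6-joint arm with a two-finger parallel gripper is mounted at the origin on the work surface. World frame = base frame: x ahead of the robot, y to its left, z up, the work surface at z = 0. Lengths are in mm, angles in rad, forces in N, time in s.
With the tool pointing down it reaches from about 275 to 1000 mm from the base axis. Payload 8.4 kg.
Tool frame: the origin (TCP) lies at the centre of the arm's flange, where the gripper is bolted on; the fingertips stand 173 mm ahead of it and the grasp point (between the pads) lies 155 mm ahead of it; z points along the fingers, y is the direction in which the jaws open and shut (so a half turn about z gives the same grasp; the last joint's range is limited). The gripper opens to 85 mm and grips with 20 to 120 N. Pads are 22 mm wide; open, the fingers measure 114 mm over their backs; the gripper's body (76 mm by 85 mm) begins 54 mm behind the grasp point. The pads swing forward as they close: fully open they stand 13 mm farther back than shut.
Start: joints at [-1.235, 0.353, 1.633, -0, 1.155, -0.002], TCP at [207.132, -589.683, 404.681] pointing down, gripper open.
Joint ranges: [-2.63, 2.63], [-0.92, 2.1], [0.06, 2.66], [-1.3, 4.44], [0, 2.69], [-3.02, 3.02]. Speed limits (rad/s): [2.22, 2.22, 2.79, 3.14, 3.14, 3.14].

INTERFACE

Orientations are given as [roll, pitch, yaw] about the fixed x, y, z axes, in that order (R = Rz(yaw) Ry(pitch) Rx(roll)).
In Python, from rig import sense, grab_frame, camera_model, sign_off gives the robot as it stands. The module is installed in compiled form; this text tells all that it offers.
- The arm moves only by the tool step_arm, never from a script. Its argument "commands" is a list of rows, each a list of 3 entries, a list of its own where there are three numbers: the shift along the tool's x, y, z in mm, then the turn about the tool's z in rad, then the opening, from 0 (shut) to 1 (fully open). A call has 1 to 20 rows; each row shifts and turns the pose as measured when the row begins, along the tool's axes as they then stand; what a row does not reach is not made up. A row lasts 1/8 s, in which the tool goes at most 62.5 mm and 10.7 degrees, less where a joint would pass 70% of its speed; a pose out of reach is approached as far as the arm can. A call with a gripper value outside its range is refused whole. The fingers move at their own pace and stop on an object; "force" is the grip in N (left out, the last holds). Time passes only in rows, so rows that do not move let the fingers close. It gives the time, the measured TCP pose, the force and the opening at its end, in the units of the state.
- sense(): the state, without advancing time (a new reading comes with each control period).
- grab_frame(name): name is "side" or "top"; returns the picture (420x560x3 uint8, blue, green, red); there is no depth.
- camera_model(name): a dict with "fx", "fy", "cx", "cy" (pixels), "R" (3x3) and "t" (3): a world point X has camera coordinates R X + t. Camera axes: x right, y down, z forward; pixel columns grow to the right and rows downward; lengths in mm; the calibration is good to about 2 mm. A picture is of the moment at which its call begins. camera_model takes no time and is no camera call.
- sign_off(): hands the job in, once; it reports no verdict.
The state is a dict: "clock": time; "qpos": joint angles; "qvel": joint speeds; "joint_efforts": joint torques, N m; "eef_pos": TCP position; "tcp_rot": TCP orientation; "contact_force": force on the tool from outside, world axes, zero at the start; "wrist_torque": the same for the moment, N m; "opening": opening from 0.0 (shut) to 1.0 (fully open).
Only numpy, scipy, OpenCV 4.12 (cv2) and the standard library are available. Lean on these libraries where they do the work, as an engineer would, in place of code of your own. Each camera call takes 0.05 s, during which the arm holds its last target. There are 200 camera calls.

## Working session

There is one attempt and no reset: what is moved stays moved. The work goes in short steps, Python scripts to look and compute and a tool call to move; the robot and the scene stay as the last step left them, time stands still between calls to the robot, and variables do not carry over. Pictures are saved under pics/ and viewed, about 12 in all and at most 16, crops included, and the job is handed in when it is done.

Besides the shell and the picture viewer there is one more tool, called after ">>>" in YAML: its name, and indented under it one key for each argument. step_arm: Moves the arm, as the interface text tells. Its arguments: {"type":"object","properties":{"commands":{"type":"array","items":{"type":"array"}},"force":{"type":"number"}},"required":["commands"]}

```bash
mkdir -p pics
python3 - <<'E'
from rig import *
import cv2
for n in("top","side"):
    cv2.imwrite(f"pics/{n}0.png",cv2.resize(grab_frame(n),(784,588),interpolation=cv2.INTER_CUBIC))
    c=camera_model(n);print(n,c)
print(sense())
E
```

```text
top {'fx': 467.1070440503956, 'fy': 467.1070440503956, 'cx': 278.7919692907814, 'cy': 213.65660913410662, 'R': array([[ 0.13178118, -0.99126494,  0.00524764],
       [-0.96638227, -0.12964861, -0.22202827],
       [ 0.22076919,  0.02418792, -0.97502611]]), 't': array([ -54.01687125,  551.16413328, 1046.91449542])}
side {'fx': 519.509874656535, 'fy': 519.509874656535, 'cx': 282.5653156723083, 'cy': 207.09036507806906, 'R': array([[-0.72912655, -0.68403154,  0.02180188],
       [-0.43649097,  0.44025849, -0.78463246],
       [ 0.52711488, -0.58161268, -0.61957775]]), 't': array([ 400.67729938,  281.33194447, 1024.98197987])}
{'clock': 0.1, 'qpos': array([-1.23539521e+00,  3.53551401e-01,  1.63406484e+00,  1.10042814e-05,
        1.15521797e+00, -2.37436339e-03]), 'qvel': array([ 3.60090130e-04, -6.57774310e-04, -1.15810547e-03,  3.23440412e-04,
       -8.02233930e-05,  1.05457522e-03]), 'joint_efforts': array([-1.33111989e-03, -6.06360555e+01, -3.42823148e+01, -1.56666863e-05,
        3.96583375e-03,  3.54987992e-05]), 'eef_pos': array([ 207.06262957, -589.47062294,  404.051625  ]), 'tcp_rot': array([-3.14035113e+00, -1.30099743e-05,  3.37771025e-01]), 'contact_force': array([-0.14549783, -0.2681801 ,  0.35402421]), 'wrist_torque': array([0.016399  , 0.02856272, 0.0451882 ]), 'opening': 0.9993686290727573}
```

View pics/top0.png

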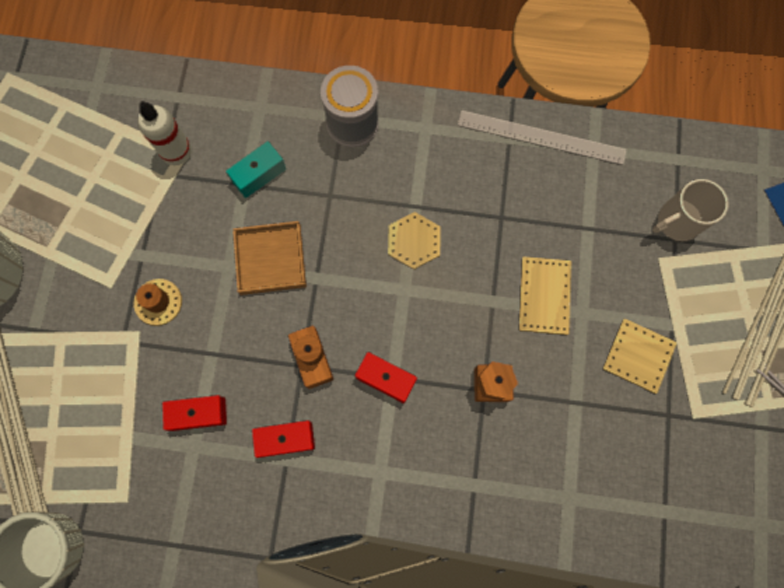

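View pics/side0.png

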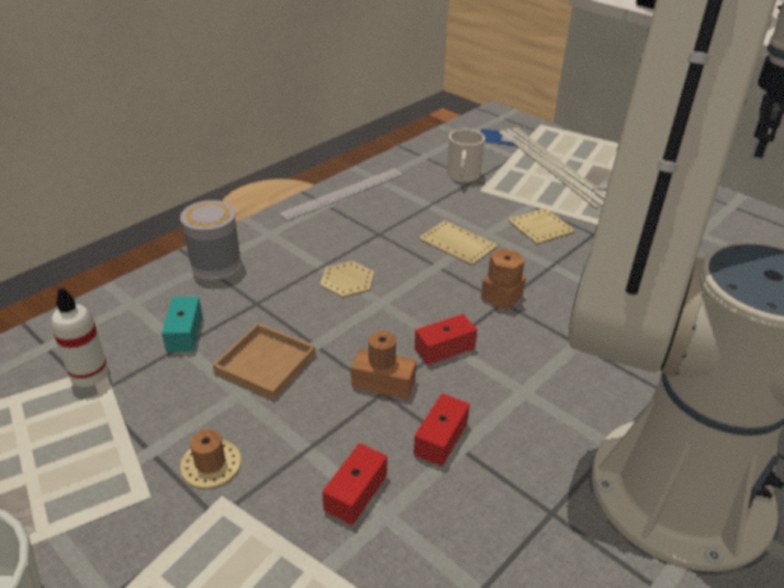

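The top view (1.4x) shows the round former on the oblong at (311,357) and the hex on the square at (495,383). The bases are at hex (414,240), oblong (546,296), square (640,356) and round (158,300), with its former already on it. The tray is at (270,257). The red and turquoise blocks are decoys. Next I'll confirm the piles in an enlarged crop and measure the bases.

```bash
cat > h.py <<'E'
from rig import *
import cv2, numpy as np
def world(n,uv,z):
    c=camera_model(n);uv=np.atleast_2d(np.float64(uv))
    d=np.c_[(uv[:,0]-c['cx'])/c['fx'],(uv[:,1]-c['cy'])/c['fy'],np.ones(len(uv))]@c['R']
    o=-c['R'].T@c['t']
    return (o+d*((z-o[2])/d[:,2])[:,None])[:,:2]
def pix(n,X):
    c=camera_model(n);p=c['R']@np.float64(X)+c['t']
    return p[0]/p[2]*c['fx']+c['cx'],p[1]/p[2]*c['fy']+c['cy']
def comps(n,img,lo,hi,amin=150):
    m=cv2.inRange(cv2.cvtColor(img,cv2.COLOR_BGR2HSV),lo,hi)
    return [c[:,0] for c in cv2.findContours(m,cv2.RETR_EXTERNAL,cv2.CHAIN_APPROX_NONE)[0] if cv2.contourArea(c)>amin]
def rect(P):
    (x,y),(w,h),a=cv2.minAreaRect(np.float32(P))
    if w<h:w,h,a=h,w,a+90
    return np.round([x,y,w,h,(a+90)%180-90],1)
E
python3 - <<'E'
from h import *
im=grab_frame("top");cv2.imwrite("f0.png",im);s=grab_frame("side");cv2.imwrite("s0.png",s)
h=cv2.cvtColor(im,cv2.COLOR_BGR2HSV)
for p in[(296,165),(390,190),(222,248),(226,268),(354,272),(354,284),(192,180),(172,185),(108,212)]:print(p,h[p[1],p[0]])
for c in comps("top",im,(15,60,120),(30,200,255)):
    print(c.mean(0).round(),len(c),"z6",rect(world("top",c,6)))
a=cv2.resize(im[225:285,195:275],None,fx=7,fy=7,interpolation=2)[:,:400]
b=cv2.resize(im[250:295,330:375],None,fx=8.89,fy=8.89,interpolation=2)[:400]
cv2.imwrite("pics/c1.png",np.hstack([a[:400],b[:,:400]]))
E
```

```text
(296, 165) [ 19 140 197]
(390, 190) [ 20 141 205]
(222, 248) [ 12 183  95]
(226, 268) [ 13 189 179]
(354, 272) [ 12 167  81]
(354, 284) [ 13 194  71]
(192, 180) [ 15 165 158]
(172, 185) [ 15 165 155]
(108, 212) [ 13 190 106]
[ 39. 291.] 595 z6 [282.6 547.7 308.5 245.5   8.9]
[111. 216.] 167 z6 [507.9 431.9  85.1  81.7 -82.3]
[390. 210.] 174 z6 [ 612.3 -253.   138.3   90.4    2.5]
[507. 241.] 573 z6 [ 596.8 -519.4  335.4  311.2   -0. ]
[191. 183.] 184 z6 [617.7 251.2 123.8 121.8 -75.5]
[295. 171.] 119 z6 [682.2  -5.9 111.1  98.  -54.6]
[501. 144.] 160 z6 [ 826.6 -527.9   90.8   82.3   36.8]
[110.  86.] 70 z6 [853.  510.2  56.8  49.3 -38.2]
[ 55. 124.] 502 z6 [716.6 665.9 401.9 291.7  72.7]
[249.  65.] 90 z6 [964.1 154.6  91.6  86.4 -82.2]
[415.  31.] 257 z6 [1114.4 -285.3  267.3  218.6  -82.2]
```

View pics/c1.png

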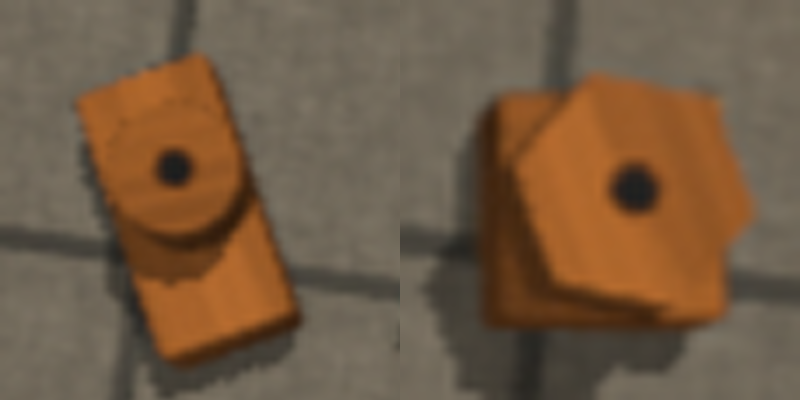

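Crop: the left pile has the round former (hole at (219.7,248.9) full-res) on the beech oblong. The right pile has the hex (hole at (356.3,271.1)) on the square, rotated relative to it. Both piles are beech, so neither is a decoy.

Run:
```python
from h import *
im=cv2.imread("f0.png");s=cv2.imread("s0.png")
L=lambda p:(np.float64(p)/7+[195,225]-[.43,.43]); Rr=lambda p:((np.float64(p)-[400,0])/8.89+[330,250]-.44)
print("round",world("top",L([[173,167]]),92)); 
ob=world("top",L([[78,102],[205,55],[298,318],[167,358]]),46);print("obl",rect(ob))
hx=world("top",Rr([[515,160],[590,75],[718,98],[753,214],[676,308],[550,280]]),92)
print("hexhole",world("top",Rr([[634,188]]),92),"hex",hx.mean(0))
d=hx-hx.mean(0);print(np.degrees(np.arctan2(d[:,1],d[:,0])).round(1),np.hypot(*d.T).round(1))
def triple(c,n,z,k):
    P=world(n,c,z);o=P.mean(0);M=cv2.moments(np.float32(P));ctr=np.array([M['m10'],M['m01']])/M['m00'];return ctr
for n,I in(("top",im),("side",s)):
    for c in comps(n,I,(15,100,100),(30,200,255)):
        P=world(n,c,6);m=triple(c,n,6,0)
        ap=cv2.approxPolyDP(np.float32(P)[:,None],9,True)[:,0];e=ap-m
        print(n,c.mean(0).round(),"ctr",m.round(1),rect(P),"verts",np.degrees(np.arctan2(e[:,1],e[:,0])).round() if len(ap)<8 else len(ap))
# side views of dowel holes
for n,I in(("side",s),("top",im)):
    g=cv2.cvtColor(I,cv2.COLOR_BGR2HSV)
    for X in[(*world("top",L([[173,167]]),92)[0],92),(*hx.mean(0),92)]:
        u=np.array(pix(n,X));x,y=u.round().astype(int)
        w=I[y-7:y+8,x-7:x+8].max(2)<55;yy,xx=np.nonzero(w)
        print(n,u.round(1),"dark",w.sum(),(xx.mean()+x-7,yy.mean()+y-7) if w.any() else 0)
```

```text
round [[448.55128968 141.8130722 ]]
obl [441.2 141.4  95.5  45.7  28.1]
hexhole [[ 439.34960685 -170.42713247]] hex [ 439.14617994 -170.3617927 ]
[  83.9   26.8  -36.5  -94.4 -154.7  143.9] [30.7 30.6 32.1 30.6 31.4 31.7]
top [457. 254.] ctr [ 524.5 -425.6] [ 524.6 -425.9  101.9  101.8   72. ] verts [  28.  117. -152.  -62.]
top [112. 215.] ctr [503.1 423.7] [506.6 430.2  84.7  83.7 -25.1] verts 12
top [389. 211.] ctr [ 611.  -252.2] [ 611.  -252.4  138.1   89.2    2.6] verts [  34.  150. -144.  -30.]
top [192. 183.] ctr [617.2 250. ] [617.3 250.1 123.6 122.  -75.3] verts [ -31.   60.  150. -119.]
top [296. 171.] ctr [681.7  -7. ] [681.6  -6.7 104.3  94.6   6.6] verts [  12.   66.  126. -169. -115.  -55.]
top [249.  65.] ctr [963.7 154.7] [964.1 154.7  86.4  86.3   7.9] verts 8
top [416.  31.] ctr [1123.  -283.7] [1114.3 -285.   269.5  218.6  -82.2] verts 9
side [185. 256.] ctr [616. 240.] [622.6 243.8 131.7 121.2 -74.9] verts 15
side [189. 138.] ctr [1036.9  -87.8] [1043.6  -87.5  210.5  106.7   90. ] verts [-111.  -79.  -30.   14.   57.   97.  110.]
side [363.  37.] ctr [ 1243.4 -1283.3] [ 1256.5 -1239.6  1085.9   440.7   -60.1] verts 8
side [272.7 242.2] dark 1 (np.float64(273.0), np.float64(242.0))
side [362.2 184.1] dark 0 0
top [219.3 248.4] dark 12 (np.float64(219.5), np.float64(248.5))
top [355.8 270.8] dark 10 (np.float64(356.0), np.float64(270.8))
```

```bash
cat >> h.py <<'E'
def go(x,y,z,yawdeg,sym):
    """tool shifts (mm) in present axes, then turn, to reach x,y,z,yaw (mod sym, wrist nearest mid)"""
    s=sense();p=s['eef_pos'];w=s['tcp_rot'][2];q1=np.arctan2(y,x)
    c=[np.radians(yawdeg+sym*k) for k in range(-12,13)]
    yaw=min(c,key=lambda a:abs(q1+1.573-a))
    d=np.array([x,y])-p[:2]
    print("at",p.round(1),"yaw",w.round(3),"open",s['opening'].round(3),"F",s['contact_force'].round(1),"| tool dx %.1f dy %.1f dz %.1f turn %.3f (q6 %.2f)"%(d@[np.cos(w),np.sin(w)],d@[np.sin(w),-np.cos(w)],p[2]-z,(w-yaw+np.pi)%(2*np.pi)-np.pi,q1+1.573-yaw))
E
python3 -c "
from h import *
go(448.5,141.8,226,28,90)"
```

```text
Traceback (most recent call last):
  File "h.py", line 24, in go
    print("at",p.round(1),"yaw",w.round(3),"open",s['opening'].round(3),"F",s['contact_force'].round(1),"| tool dx %.1f dy %.1f dz %.1f turn %.3f (q6 %.2f)"%(d@[np.cos(w),np.sin(w)],d@[np.sin(w),-np.cos(w)],p[2]-z,(w-yaw+np.pi)%(2*np.pi)-np.pi,q1+1.573-yaw))
                                                  ^^^^^^^^^^^^^^^^^^
AttributeError: 'float' object has no attribute 'round'
```

```bash
sed -i "s/s\['opening'\].round(3)/round(s['opening'],3)/; s/(w-yaw+np.pi)%(2\*np.pi)-np.pi,/q1+1.573-yaw-s['qpos'][5]-(q1-s['qpos'][0]) if False else (w-yaw+np.pi)%(2*np.pi)-np.pi,/" h.py
python3 -c "
from h import *
go(448.5,141.8,226,28,90)"
```

```text
at [ 207.1 -589.6  404.2] yaw 0.338 open 1.001 F [-0.3 -0.4 -0.5] | tool dx 470.1 dy -610.0 dz 178.2 turn -1.722 (q6 -0.18)
```

>>> step_arm:
  commands:
    - [[29,-38,0],0,1]
    - [[29,-38,0],0,1]
    - [[29,-38,0],0,1]
    - [[29,-38,0],0,1]
    - [[29,-38,0],0,1]
    - [[29,-38,0],0,1]
    - [[29,-38,0],0,1]
    - [[29,-38,0],0,1]
    - [[29,-38,0],0,1]
    - [[29,-38,0],0,1]
    - [[29,-38,0],0,1]
    - [[29,-38,0],0,1]
    - [[29,-38,0],0,1]
    - [[29,-38,0],0,1]
    - [[29,-38,0],0,1]
    - [[29,-38,0],0,1]
    - [[0,0,0],-0.17,1]
    - [[0,0,0],-0.17,1]
    - [[0,0,0],-0.17,1]
    - [[0,0,0],-0.17,1]
  force: 40

```text
clock: 2.7
eef_pos: [449.4, 162.3, 404.3]
tcp_rot: [3.137, -0.002, 1.037]
contact_force: [0.3, -0.7, -0.1]
opening: 1.004
```

```bash
python3 -c "
from h import *
go(448.5,141.8,226,28,90)"
```

```text
at [449.4 162.3 404.3] yaw 1.037 open 1.004 F [ 0.3 -0.7 -0.1] | tool dx -18.1 dy 9.6 dz 178.3 turn -1.022 (q6 -0.18)
```

>>> step_arm:
  commands:
    - [[-18,9.5,0],0,1]
    - [[0,0,40],0,0.8]
    - [[0,0,40],0,0.8]
    - [[0,0,40],0,0.8]
    - [[0,0,0],0,0.8]

```text
clock: 3.32
eef_pos: [449.6, 141.5, 282.5]
tcp_rot: [3.135, -0.005, 1.04]
contact_force: [0.1, -1.4, 0.4]
opening: 0.799
```

```bash
python3 -c "
from h import *
go(448.5,141.8,226,59.4,90)"
```

```text
at [449.6 141.5 282.5] yaw 1.04 open 0.799 F [ 0.1 -1.4  0.4] | tool dx -0.3 dy -1.1 dz 56.5 turn -1.567 (q6 -0.73)
```

>>> step_arm:
  commands:
    - [[0,-1,20],0,0.8]
    - [[0,0,20],0,0.8]
    - [[0,0,16],0,0.8]
    - [[0,0,0],0,0.8]
    - [[0,0,0],0,0.2]
    - [[0,0,0],0,0.2]
    - [[0,0,0],0,0.2]
    - [[0,0,0],0,0.2]
    - [[0,0,0],0,0.2]
    - [[0,0,0],0,0.2]
    - [[0,0,-20],0,0.2]
    - [[0,0,-40],0,0.2]
    - [[0,0,-40],0,0.2]
    - [[0,0,0],0,0.2]
  force: 40

```text
clock: 5.08
eef_pos: [451.0, 142.9, 334.8]
tcp_rot: [3.13, -0.01, 1.041]
contact_force: [0.2, 0.5, 0.3]
opening: 0.504
```

```bash
python3 -c "
from h import *
go(617.2,246,186,59.4,180)
im=grab_frame('top');s=grab_frame('side')
cv2.imwrite('pics/c2.png',np.hstack([cv2.resize(im[150:300,150:283],(399,450)),cv2.resize(s[150:300,200:333],(399,450))]))"
```

```text
at [451.  142.9 334.8] yaw 1.041 open 0.504 F [0.2 0.5 0.3] | tool dx 173.0 dy 91.2 dz 148.8 turn 0.004 (q6 0.92)
```

View pics/c2.png

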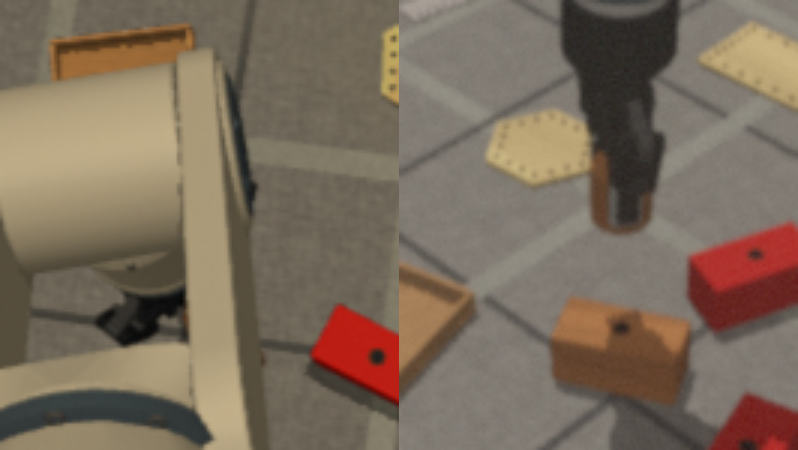

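Both views show the round former held between the pads (right half, (620,190)) with the oblong undisturbed.

>>> step_arm:
  commands:
    - [[35,18,0],0,0.2]
    - [[35,18,0],0,0.2]
    - [[35,18,0],0,0.2]
    - [[35,18,0],0,0.2]
    - [[33,18,0],0,0.2]
    - [[0,0,40],0,0.2]
    - [[0,0,40],0,0.2]
    - [[0,0,30],0,0.2]
    - [[0,0,0],0,0.2]

```text
clock: 6.3
eef_pos: [615.1, 247.4, 202.3]
tcp_rot: [-3.136, 0.011, 1.04]
contact_force: [-0.3, 0.0, -0.3]
opening: 0.505
```

```bash
python3 -c "
from h import *
go(617.2,247,186,59.4,180)"
```

```text
at [615.1 247.4 202.3] yaw 1.04 open 0.505 F [-0.3  0.  -0.3] | tool dx 0.7 dy 2.1 dz 16.3 turn 0.004 (q6 0.92)
```

>>> step_arm:
  commands:
    - [[0,0,6],0,0.2]
    - [[0,0,4],0,0.2]
    - [[0,0,3],0,0.2]
    - [[0,0,0],0,0.2]

```text
clock: 6.8
eef_pos: [615.9, 247.6, 191.6]
tcp_rot: [-3.138, 0.009, 1.04]
contact_force: [0.4, -0.1, -0.2]
opening: 0.501
```

>>> step_arm:
  commands:
    - [[0,0,2],0,0.2]
    - [[0,0,2],0,0.2]
    - [[0,0,0],0,0.2]

```text
clock: 7.18
eef_pos: [616.4, 247.7, 191.5]
tcp_rot: [-3.14, 0.007, 1.04]
contact_force: [-0.2, 0.9, -0.6]
opening: 0.506
```

>>> step_arm:
  commands:
    - [[0,0,4],0,0.2]
    - [[0,0,2],0,0.2]

```text
clock: 7.42
eef_pos: [616.7, 247.9, 190.4]
tcp_rot: [-3.14, 0.006, 1.04]
contact_force: [-7.0, -2.0, 19.9]
opening: 0.501
```

>>> step_arm:
  commands:
    - [[0,0,-1],0,0.2]
    - [[0,0,0],0,0.62]
    - [[0,0,0],0,0.7]
    - [[0,0,0],0,0.7]
    - [[0,0,0],0,0.7]
    - [[0,0,-20],0,0.7]
    - [[0,0,-40],0,0.7]
    - [[0,0,-40],0,0.8]
    - [[0,0,-40],0,0.8]
    - [[0,0,0],0,0.8]

```text
clock: 8.68
eef_pos: [617.7, 248.7, 340.5]
tcp_rot: [3.141, 0.004, 1.04]
contact_force: [0.1, -0.6, -0.8]
opening: 0.799
```

```bash
python3 -c "
from h import *
go(441.2,141.4,181,28,180)"
```

```text
at [617.7 248.7 340.5] yaw 1.04 open 0.799 F [ 0.1 -0.6 -0.8] | tool dx -181.9 dy -98.0 dz 159.5 turn 0.552 (q6 1.39)
```

```bash
python3 -c "
from h import *
im=grab_frame('top');cv2.imwrite('f1.png',im);s=grab_frame('side')
cv2.imwrite('pics/c3.png',np.hstack([cv2.resize(im[225:285,195:248],(398,450),interpolation=2),cv2.resize(s[200:300,120:220],(398,450))]))"
```

```text
(no output)
```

View pics/c3.png

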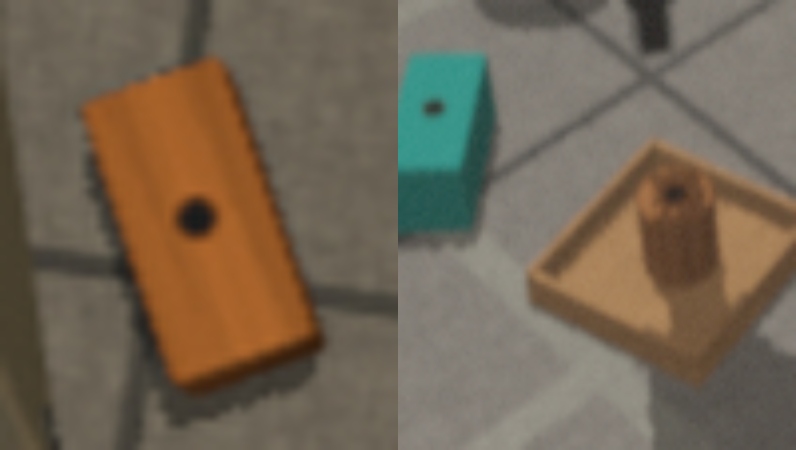

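The round former stands upright in the tray (right half, (675,230)). The oblong is clear, with its hole at about (220.7,253.5) full-res.

```bash
python3 -c "
from h import *
L=lambda p:np.float64(p)/7.5+[195,225]-.43
print(world('top',L([[196,217]]),46),rect(world('top',L([[82,105],[218,58],[320,335],[177,383]]),46)))
go(442,141.5,181,28,180)"
```

```text
[[443.17527091 143.08900961]] [442.7 141.7  95.   46.7  28. ]
at [616.6 248.3 336.7] yaw 1.04 open 0.797 F [-0.4  0.5 -0.9] | tool dx -180.4 dy -96.6 dz 155.7 turn 0.552 (q6 1.39)
```

>>> step_arm:
  commands:
    - [[-30,-16,0],0,0.85]
    - [[-30,-16,0],0,0.85]
    - [[-30,-16,0],0,0.85]
    - [[-30,-16,0],0,0.85]
    - [[-30,-16,0],0,0.85]
    - [[-29,-16,0],0,0.85]
    - [[0,0,0],0.18,0.85]
    - [[0,0,0],0.18,0.85]
    - [[0,0,0],0.18,0.85]
    - [[0,0,0],0,0.85]
    - [[0,0,0],0,0.85]

```text
clock: 10.15
eef_pos: [431.1, 136.9, 328.6]
tcp_rot: [-3.14, 0.031, 0.49]
contact_force: [0.8, 0.5, 0.8]
opening: 0.847
```

```bash
python3 -c "
from h import *
go(443,142.3,181,28,180)"
```

```text
at [431.1 136.9 328.6] yaw 0.49 open 0.847 F [0.8 0.5 0.8] | tool dx 13.0 dy 0.9 dz 147.6 turn 0.001 (q6 1.40)
```

```bash
python3 - <<'E'
t=open('h.py').read();t=t[:t.index("def go")]+'''from scipy.spatial.transform import Rotation
def go(x,y,z,yawdeg,sym):
    """tool-axis shifts (mm) bringing the grasp point to x,y,z and the turn to yaw (mod sym, wrist nearest mid)"""
    s=sense();R=Rotation.from_euler('xyz',s['tcp_rot']).as_matrix()
    g=s['eef_pos']+155*R[:,2];w=s['tcp_rot'][2];q1=np.arctan2(y,x)
    q6=min((q1+1.573-np.radians(yawdeg+sym*k) for k in range(-12,13)),key=abs);yaw=q1+1.573-q6
    d=R.T@([x,y,z]-g)
    print("grasp",g.round(1),"rpy",np.round(s['tcp_rot'],3),"open",round(s['opening'],3),"F",s['contact_force'].round(1),"| shift",d.round(1),"turn %.3f (q6 %.2f)"%((w-yaw+np.pi)%(2*np.pi)-np.pi,q6))
'''
open('h.py','w').write(t)
E
python3 -c "
from h import *
go(443,142.3,26,28,180)"
```

```text
grasp [426.8 134.9 173.6] rpy [-3.14   0.031  0.49 ] open 0.847 F [0.8 0.5 0.8] | shift [ 22.4   1.4 147. ] turn 0.001 (q6 1.40)
```

>>> step_arm:
  commands:
    - [[8,0.5,0],0,0.85]
    - [[8,0.5,0],0,0.85]
    - [[5,0,5],0,0.85]
    - [[0,0,15],0,0.85]
    - [[0,0,20],0,0.85]
    - [[0,0,20],0,0.85]
    - [[0,0,15],0,0.85]
    - [[0,0,8],0,0.85]
    - [[0,0,4],0,0.85]
    - [[0,0,0],0,0.85]

```text
clock: 11.4
eef_pos: [447.8, 145.2, 233.4]
tcp_rot: [-3.139, 0.035, 0.496]
contact_force: [-0.9, -0.1, -0.3]
opening: 0.846
```

```bash
python3 -c "
from h import *
go(443,142.3,26,28,180)"
```

```text
grasp [442.8 143.   78.5] rpy [-3.139  0.035  0.496] open 0.846 F [-0.9 -0.1 -0.3] | shift [ 1.7  0.9 52.5] turn 0.008 (q6 1.40)
```

>>> step_arm:
  commands:
    - [[1.5,1,12],0,0.85]
    - [[0,0,14],0,0.85]
    - [[0,0,12],0,0.85]
    - [[0,0,7],0,0.85]
    - [[0,0,4],0,0.85]
    - [[0,0,0],0,0.85]

```text
clock: 12.15
eef_pos: [448.3, 144.4, 181.3]
tcp_rot: [-3.139, 0.034, 0.497]
contact_force: [0.5, -0.3, -0.5]
opening: 0.849
```

```bash
python3 -c "
from h import *
go(443,142.3,26,28,180)"
```

```text
grasp [443.5 142.3  26.3] rpy [-3.139  0.034  0.497] open 0.849 F [ 0.5 -0.3 -0.5] | shift [-0.4 -0.3  0.4] turn 0.008 (q6 1.40)
```

Positioned; grip and lift.

>>> step_arm:
  commands:
    - [[0,0,0],0,0.2]
    - [[0,0,0],0,0.2]
    - [[0,0,0],0,0.2]
    - [[0,0,0],0,0.2]
    - [[0,0,0],0,0.2]
    - [[0,0,0],0,0.2]
    - [[0,0,-10],0,0.2]
    - [[0,0,-20],0,0.2]
    - [[0,0,-25],0,0.2]
    - [[0,0,-25],0,0.2]
    - [[0,0,-20],0,0.2]
    - [[0,0,-10],0,0.2]
    - [[0,0,0],0,0.2]
  force: 60

```text
clock: 13.78
eef_pos: [451.7, 145.9, 298.3]
tcp_rot: [-3.139, 0.032, 0.496]
contact_force: [-0.1, 0.0, -1.6]
opening: 0.556
```

```bash
python3 -c "
from h import *
go(611,-252.2,35,2.6,180)"
```

```text
grasp [447.2 143.9 143.4] rpy [-3.139  0.032  0.496] open 0.556 F [-0.1  0.  -1.6] | shift [-41.2 426.5 108.8] turn 0.451 (q6 1.14)
```

>>> step_arm:
  commands:
    - [[-1,12,0],0,0.2]
    - [[-2,22,0],0,0.2]
    - [[-3,30,0],0,0.2]
    - [[-3,32,0],0,0.2]
    - [[-3,32,0],0,0.2]
    - [[-3,32,0],0,0.2]
    - [[-3,32,0],0,0.2]
    - [[-3,32,0],0,0.2]
    - [[-3,32,0],0,0.2]
    - [[-3,32,0],0,0.2]
    - [[-3,32,0],0,0.2]
    - [[-3,30,0],0,0.2]
    - [[-2,25,0],0,0.2]
    - [[-1,14,0],0,0.2]
    - [[0,0,0],0,0.2]
    - [[0,0,0],0.12,0.2]
    - [[0,0,0],0.12,0.2]
    - [[0,0,0],0.11,0.2]
    - [[0,0,0],0.08,0.2]
    - [[0,0,0],0,0.2]

```text
clock: 16.27
eef_pos: [602.9, -231.0, 279.0]
tcp_rot: [3.136, 0.059, 0.055]
contact_force: [-0.0, -0.5, -1.7]
opening: 0.551
```

```bash
python3 -c "
from h import *
go(611,-252.2,35,2.6,180)"
```

```text
grasp [ 593.9 -232.3  124.3] rpy [3.136 0.059 0.055] open 0.551 F [-0.  -0.5 -1.7] | shift [21.2 20.3 88.3] turn 0.010 (q6 1.14)
```

>>> step_arm:
  commands:
    - [[7,7,0],0,0.2]
    - [[7,7,0],0,0.2]
    - [[5,5,0],0.01,0.2]
    - [[0,0,12],0,0.2]
    - [[0,0,15],0,0.2]
    - [[0,0,15],0,0.2]
    - [[0,0,8],0,0.2]
    - [[0,0,4],0,0.2]
    - [[0,0,0],0,0.2]

```text
clock: 17.4
eef_pos: [620.0, -249.8, 218.3]
tcp_rot: [3.138, 0.062, 0.049]
contact_force: [-0.0, -0.3, -1.3]
opening: 0.551
```

```bash
python3 -c "
from h import *
go(611,-252.2,35,2.6,180)"
```

```text
grasp [ 610.5 -250.8   63.6] rpy [3.138 0.062 0.049] open 0.551 F [-0.  -0.3 -1.3] | shift [ 2.2  1.3 28.5] turn 0.004 (q6 1.14)
```

>>> step_arm:
  commands:
    - [[2,1,6],0,0.2]
    - [[0,0.5,8],0,0.2]
    - [[0,0,6],0,0.2]
    - [[0,0,3],0,0.2]
    - [[0,0,0],0,0.2]

```text
clock: 18.02
eef_pos: [621.2, -251.6, 194.5]
tcp_rot: [3.137, 0.06, 0.05]
contact_force: [-0.4, -0.2, -0.8]
opening: 0.554
```

```bash
python3 -c "
from h import *
go(611,-252.2,32.3,2.6,180)
s=grab_frame('side');cv2.imwrite('pics/c4.png',cv2.resize(s[140:230,270:390],(720,540),interpolation=2))"
```

```text
grasp [ 611.9 -252.8   39.8] rpy [3.137 0.06  0.05 ] open 0.554 F [-0.4 -0.2 -0.8] | shift [-0.4 -0.6  7.5] turn 0.004 (q6 1.14)
```

View pics/c4.png

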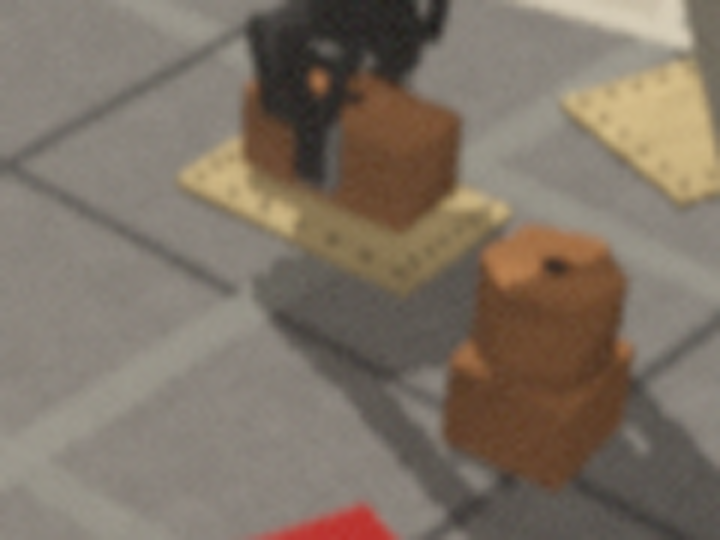

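The side view shows the oblong just above its base, aligned. I'll lower it the rest of the way.

>>> step_arm:
  commands:
    - [[0,0,3],0,0.2]
    - [[0,0,3],0,0.2]
    - [[0,0,2],0,0.2]
    - [[0,0,2],0,0.2]

```text
clock: 18.58
eef_pos: [620.9, -251.9, 188.1]
tcp_rot: [3.136, 0.059, 0.05]
contact_force: [-7.4, 3.0, 19.9]
opening: 0.553
```

>>> step_arm:
  commands:
    - [[0,0,0],0,0.62]
    - [[0,0,0],0,0.7]
    - [[0,0,0],0,0.75]
    - [[0,0,0],0,0.75]
    - [[0,0,-10],0,0.75]
    - [[0,0,-20],0,0.75]
    - [[0,0,-35],0,0.8]
    - [[0,0,-35],0,0.9]
    - [[0,0,-35],0,1]
    - [[0,0,-20],0,1]
    - [[0,0,0],0,1]

```text
clock: 19.95
eef_pos: [631.0, -250.6, 356.6]
tcp_rot: [3.133, 0.052, 0.05]
contact_force: [-0.3, 0.6, 0.6]
opening: 1.001
```

```bash
python3 -c "
from h import *
go(439.2,-170.4,71,24.9-90,60)"
```

```text
grasp [ 623.  -252.3  201.8] rpy [3.133 0.052 0.05 ] open 1.001 F [-0.3  0.6  0.6] | shift [-172.4  -92.1  139.3] turn -0.909 (q6 0.24)
```

>>> step_arm:
  commands:
    - [[-10,-5,0],0,1]
    - [[-20,-10,0],0,1]
    - [[-25,-13,0],0,1]
    - [[-25,-13,0],0,1]
    - [[-25,-13,0],0,1]
    - [[-25,-13,0],0,1]
    - [[-20,-12,0],0,1]
    - [[-14,-8,0],0,1]
    - [[-6,-4,0],0,1]
    - [[0,0,0],-0.13,1]
    - [[0,0,0],-0.13,1]
    - [[0,0,0],-0.12,1]
    - [[0,0,0],0,1]

```text
clock: 21.58
eef_pos: [443.4, -162.5, 357.3]
tcp_rot: [-3.118, 0.062, 0.441]
contact_force: [0.5, -0.4, 0.3]
opening: 1.002
```

```bash
python3 -c "
from h import *
go(439.2,-170.4,71,24.9,60)"
```

```text
grasp [ 433.1 -163.3  202.7] rpy [-3.118  0.062  0.441] open 1.002 F [ 0.5 -0.4  0.3] | shift [ 10.7  12.1 131. ] turn -1.041 (q6 -0.28)
```

>>> step_arm:
  commands:
    - [[4,4,0],0,0.9]
    - [[4,5,5],0,0.9]
    - [[2,3,15],0,0.9]
    - [[0,0,20],0,0.9]
    - [[0,0,20],0,0.9]
    - [[0,0,15],0,0.9]
    - [[0,0,8],0,0.9]
    - [[0,0,4],0,0.9]
    - [[0,0,0],0,0.9]

```text
clock: 22.7
eef_pos: [453.1, -170.6, 262.7]
tcp_rot: [-3.117, 0.064, 0.433]
contact_force: [-0.2, -1.2, -0.1]
opening: 0.897
```

```bash
python3 -c "
from h import *
go(439.2,-170.4,72,24.9,180)"
```

```text
grasp [ 442.6 -171.3  108.1] rpy [-3.117  0.064  0.433] open 0.897 F [-0.2 -1.2 -0.1] | shift [-0.4 -1.4 36.2] turn -0.001 (q6 0.77)
```

>>> step_arm:
  commands:
    - [[-0.5,-1.5,8],0,0.9]
    - [[0,0,12],0,0.9]
    - [[0,0,8],0,0.9]
    - [[0,0,4],0,0.9]
    - [[0,0,2],0,0.9]
    - [[0,0,0],0,0.9]

```text
clock: 23.45
eef_pos: [450.0, -169.7, 227.3]
tcp_rot: [-3.119, 0.062, 0.433]
contact_force: [0.3, 0.3, 0.4]
opening: 0.899
```

```bash
python3 -c "
from h import *
go(439.2,-170.4,72,24.9,180)"
```

```text
grasp [ 439.7 -170.5   72.6] rpy [-3.119  0.062  0.433] open 0.899 F [0.3 0.3 0.4] | shift [-0.4 -0.3  0.6] turn -0.001 (q6 0.77)
```

>>> step_arm:
  commands:
    - [[0,0,0],0,0.2]
    - [[0,0,0],0,0.2]
    - [[0,0,0],0,0.2]
    - [[0,0,0],0,0.2]
    - [[0,0,0],0,0.2]
    - [[0,0,0],0,0.2]
    - [[0,0,-8],0,0.2]
    - [[0,0,-20],0,0.2]
    - [[0,0,-25],0,0.2]
    - [[0,0,-15],0,0.2]
    - [[0,0,-8],0,0.2]
    - [[0,0,0],0,0.2]
  force: 50

```text
clock: 24.95
eef_pos: [455.2, -169.2, 307.3]
tcp_rot: [-3.119, 0.062, 0.433]
contact_force: [-0.1, 0.0, -1.4]
opening: 0.628
```

```bash
python3 -c "
from h import *
go(681.9,-6.5,34,7.5,60);go(681.9,-6.5,34,7.5,180)"
```

```text
grasp [ 445.1 -170.1  152.7] rpy [-3.119  0.062  0.433] open 0.628 F [-0.1  0.  -1.4] | shift [290.4 -46.8 102. ] turn -0.745 (q6 0.39)
grasp [ 445.1 -170.1  152.7] rpy [-3.119  0.062  0.433] open 0.628 F [-0.1  0.  -1.4] | shift [290.4 -46.8 102. ] turn 0.302 (q6 1.43)
```

>>> step_arm:
  commands:
    - [[10,-2,0],0,0.2]
    - [[20,-3,-2],0,0.2]
    - [[26,-4,-2],0,0.2]
    - [[28,-4,-2],0,0.2]
    - [[28,-5,-2],0,0.2]
    - [[28,-5,-2],0,0.2]
    - [[28,-5,-2],0,0.2]
    - [[28,-5,-2],0,0.2]
    - [[28,-5,-2],0,0.2]
    - [[26,-4,0],0,0.2]
    - [[20,-3,0],0,0.2]
    - [[12,-2,0],0,0.2]
    - [[5,0,0],0,0.2]
    - [[0,0,0],0.1,0.2]
    - [[0,0,0],0.1,0.2]
    - [[0,0,0],0.1,0.2]
    - [[0,0,0],0,0.2]

```text
clock: 27.08
eef_pos: [711.9, 12.6, 294.6]
tcp_rot: [-3.135, 0.077, 0.128]
contact_force: [-0.3, -0.6, -1.2]
opening: 0.629
```

```bash
python3 -c "
from h import *
go(681.9,-6.5,34,7.5,180)"
```

```text
grasp [699.9  12.1 140.1] rpy [-3.135  0.077  0.128] open 0.629 F [-0.3 -0.6 -1.2] | shift [-12.   16.8 107.2] turn -0.003 (q6 1.43)
```

>>> step_arm:
  commands:
    - [[-4,6,0],0,0.2]
    - [[-4,6,5],0,0.2]
    - [[-3,4,12],0,0.2]
    - [[0,0,18],0,0.2]
    - [[0,0,18],0,0.2]
    - [[0,0,15],0,0.2]
    - [[0,0,8],0,0.2]
    - [[0,0,4],0,0.2]
    - [[0,0,0],0,0.2]

```text
clock: 28.2
eef_pos: [694.8, -6.5, 208.2]
tcp_rot: [-3.134, 0.08, 0.133]
contact_force: [0.3, -0.0, -0.9]
opening: 0.628
```

```bash
python3 -c "
from h import *
go(681.9,-6.5,33,7.5,180)"
```

```text
grasp [682.4  -7.   53.7] rpy [-3.134  0.08   0.133] open 0.628 F [ 0.3 -0.  -0.9] | shift [ 1.2 -0.4 20.6] turn 0.002 (q6 1.43)
```

>>> step_arm:
  commands:
    - [[1,0,5],0,0.2]
    - [[0,0,5],0,0.2]
    - [[0,0,3],0,0.2]
    - [[0,0,2],0,0.2]
    - [[0,0,0],0,0.2]

```text
clock: 28.82
eef_pos: [695.3, -6.3, 193.5]
tcp_rot: [-3.135, 0.078, 0.133]
contact_force: [0.0, -0.4, -1.1]
opening: 0.623
```

```bash
python3 -c "
from h import *
go(681.9,-6.5,33,7.5,180)
s=grab_frame('side');cv2.imwrite('pics/c5.png',cv2.resize(s[140:240,200:330],(715,550),interpolation=2))"
```

```text
grasp [683.2  -6.9  39. ] rpy [-3.135  0.078  0.133] open 0.623 F [ 0.  -0.4 -1.1] | shift [-0.8 -0.5  6.1] turn 0.002 (q6 1.43)
```

View pics/c5.png

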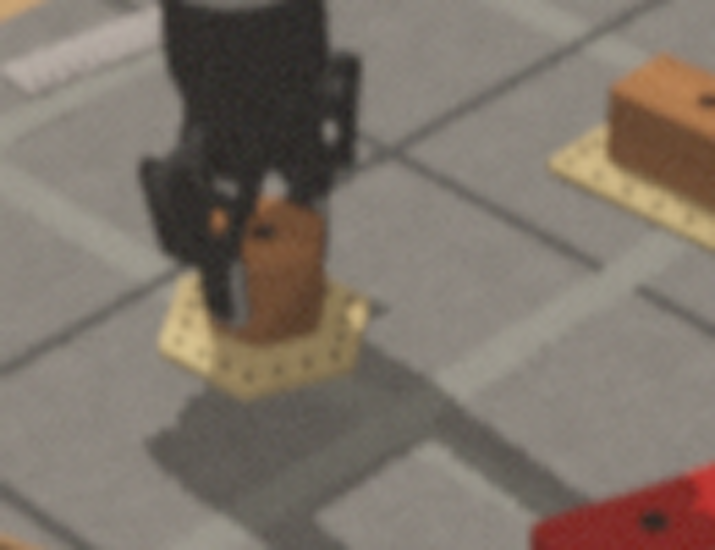

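The hex is centred just above its base, and the oblong is standing flat on its own. I'll lower the hex to contact.

>>> step_arm:
  commands:
    - [[-0.5,0,3],0,0.2]
    - [[0,0,2],0,0.2]
    - [[0,0,2],0,0.2]
    - [[0,0,2],0,0.2]

```text
clock: 29.38
eef_pos: [694.5, -6.5, 187.9]
tcp_rot: [-3.135, 0.077, 0.133]
contact_force: [-7.7, -0.5, 22.4]
opening: 0.631
```

>>> step_arm:
  commands:
    - [[0,0,0],0,0.7]
    - [[0,0,0],0,0.78]
    - [[0,0,0],0,0.85]
    - [[0,0,0],0,0.85]
    - [[0,0,-10],0,0.85]
    - [[0,0,-20],0,0.85]
    - [[0,0,-35],0,0.9]
    - [[0,0,-35],0,1]
    - [[0,0,-25],0,1]
    - [[0,0,-12],0,1]
    - [[0,0,0],0,1]

```text
clock: 30.75
eef_pos: [706.1, -6.0, 336.2]
tcp_rot: [-3.135, 0.071, 0.133]
contact_force: [-0.1, 0.3, -0.9]
opening: 1.0
```

```bash
python3 -c "
from h import *
im=grab_frame('top');cv2.imwrite('f2.png',im)
go(439.2,-170.4,26,0,90)
for c in comps('top',im,(5,120,50),(17,255,255),200):print(c.mean(0).round(1),rect(world('top',c,46)))
cv2.imwrite('pics/c6.png',np.hstack([cv2.resize(im[250:300,330:380],(400,400),interpolation=2),cv2.resize(im[140:260,250:410],(400,300),interpolation=2)[:300].repeat(1,0) if 0 else cv2.copyMakeBorder(cv2.resize(im[150:250,355:455],(400,400),interpolation=2),0,0,0,0,0)]))"
```

```text
grasp [694.7  -6.5 180.8] rpy [-3.135  0.072  0.133] open 0.997 F [ 1.  -0.8  0.6] | shift [-263.   129.7  173.5] turn -1.438 (q6 -0.37)
[109.3 212.1] [504.8 427.5  57.2  42.4  61.5]
[392.5 208.3] [ 607.9 -250.8  104.8   56.9    2.6]
[191.7 183.7] [603.7 240.2 122.3 118.5  14.6]
[299.5  28. ] [1007.9   74.5 1503.6  270.7  -82.2]
```

View pics/c6.png

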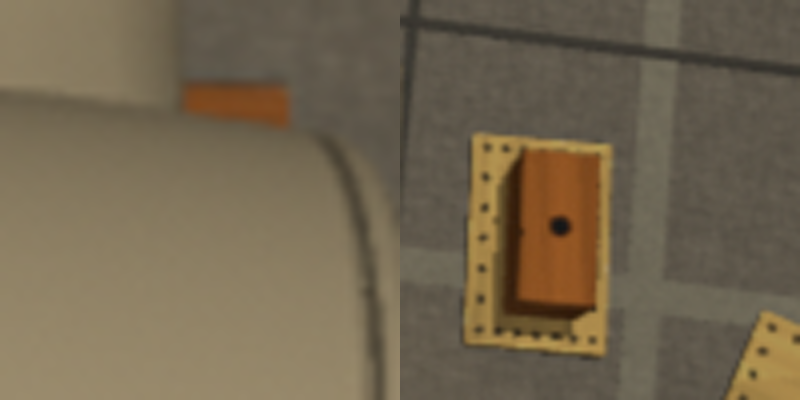

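The oblong stands on its base with its hole at (394.4,206.1) full-res. The arm hides the square, so I'll move left to measure it.

>>> step_arm:
  commands:
    - [[0,-15,0],0,1]
    - [[0,-30,0],0,1]
    - [[0,-35,0],0,1]
    - [[0,-35,0],0,1]
    - [[0,-35,0],0,1]
    - [[0,-25,0],0,1]
    - [[0,-12,0],0,1]
    - [[0,0,0],0,1]

```text
clock: 31.8
eef_pos: [676.0, 189.9, 326.3]
tcp_rot: [-3.134, 0.088, 0.134]
contact_force: [0.0, -0.6, -0.7]
opening: 1.001
```

```bash
python3 -c "
from h import *
print('obl',world('top',[[394.35,206.1]],52))
im=grab_frame('top');cv2.imwrite('f3.png',im)
go(439.2,-170.4,26,0,90)
cv2.imwrite('pics/c7.png',np.hstack([cv2.resize(im[250:300,330:380],(400,400),interpolation=2),cv2.resize(im[140:200,265:325],(400,400),interpolation=2)]))"
```

```text
obl [[ 611.26348324 -253.72802668]]
grasp [662.4 188.6 171.9] rpy [-3.134  0.088  0.133] open 1.0 F [-0.6 -0.3  0.5] | shift [-254.9  327.5  166.8] turn -1.438 (q6 -0.37)
```

View pics/c7.png

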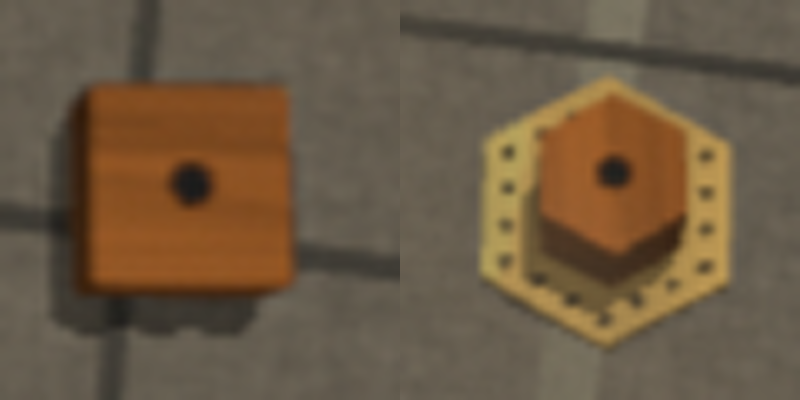

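```bash
python3 -c "
from h import *
print('hex',world('top',[[296.5,165.4]],52))
L=lambda p:np.float64(p)/8+[330,250]-.44
print('sq',world('top',L([[190,183]]),46),rect(world('top',L([[88,87],[290,87],[293,288],[92,290]]),46)))
go(441,-171,26,-7,90)"
```

```text
hex [[681.95842796  -7.40661386]]
sq [[ 440.24428847 -171.96342013]] [ 438.9 -172.6   60.2   59.3  -82.4]
grasp [662.4 188.6 171.9] rpy [-3.134  0.088  0.133] open 1.0 F [-0.6 -0.3  0.5] | shift [-253.2  328.3  166.6] turn -1.316 (q6 -0.25)
```

>>> step_arm:
  commands:
    - [[-28,36,0],0,1]
    - [[-28,36,0],0,1]
    - [[-28,36,0],0,1]
    - [[-28,36,0],0,1]
    - [[-28,36,0],0,1]
    - [[-28,36,0],0,1]
    - [[-28,36,0],0,1]
    - [[-28,36,0],0,1]
    - [[-14,18,0],0,1]
    - [[0,0,0],0,1]

```text
clock: 33.1
eef_pos: [472.2, -164.1, 345.3]
tcp_rot: [-3.138, 0.088, 0.122]
contact_force: [0.0, 0.5, -0.4]
opening: 1.001
```

```bash
python3 -c "
from h import *
go(440,-172,26,7.6,180)"
```

```text
grasp [ 458.7 -165.2  190.9] rpy [-3.138  0.088  0.122] open 1.001 F [ 0.   0.5 -0.4] | shift [ -4.9   5.1 166. ] turn -0.011 (q6 1.07)
```

>>> step_arm:
  commands:
    - [[-2,2,5],-0.01,0.95]
    - [[-2,2,15],0,0.95]
    - [[-1,1,22],0,0.95]
    - [[0,0,22],0,0.95]
    - [[0,0,22],0,0.95]
    - [[0,0,15],0,0.95]
    - [[0,0,8],0,0.95]
    - [[0,0,4],0,0.95]
    - [[0,0,0],0,0.95]

```text
clock: 34.22
eef_pos: [458.2, -167.8, 224.9]
tcp_rot: [-3.136, 0.089, 0.137]
contact_force: [1.0, 0.7, 0.1]
opening: 0.95
```

```bash
python3 -c "
from h import *
go(440,-172,26,7.6,180)"
```

```text
grasp [ 444.4 -168.8   70.6] rpy [-3.136  0.089  0.137] open 0.95 F [1.  0.7 0.1] | shift [-0.8  2.9 44.8] turn 0.005 (q6 1.07)
```

>>> step_arm:
  commands:
    - [[-0.5,3,0],0,0.95]
    - [[0,0,10],0,0.95]
    - [[0,0,14],0,0.95]
    - [[0,0,8],0,0.95]
    - [[0,0,4],0,0.95]
    - [[0,0,2],0,0.95]
    - [[0,0,0],0,0.95]

```text
clock: 35.1
eef_pos: [455.0, -171.6, 185.2]
tcp_rot: [-3.136, 0.088, 0.137]
contact_force: [0.4, -0.1, -0.2]
opening: 0.95
```

```bash
python3 -c "
from h import *
go(440,-172,26,7.6,180)"
```

```text
grasp [ 441.4 -172.6   30.8] rpy [-3.136  0.088  0.137] open 0.95 F [ 0.4 -0.1 -0.2] | shift [-0.9 -0.8  4.9] turn 0.004 (q6 1.07)
```

>>> step_arm:
  commands:
    - [[-1,0,4],0,0.95]
    - [[0,0,0],0,0.2]
    - [[0,0,0],0,0.2]
    - [[0,0,0],0,0.2]
    - [[0,0,0],0,0.2]
    - [[0,0,0],0,0.2]
    - [[0,0,0],0,0.2]
  force: 60

```text
clock: 35.98
eef_pos: [453.9, -171.8, 181.8]
tcp_rot: [-3.137, 0.086, 0.137]
contact_force: [-0.4, -0.3, -0.5]
opening: 0.696
```

```bash
python3 -c "
from h import *
go(524.5,-425.7,33,-18,180)"
```

```text
grasp [ 440.5 -173.    27.4] rpy [-3.137  0.086  0.137] open 0.696 F [-0.4 -0.3 -0.5] | shift [ 48.  261.8 -11. ] turn 0.451 (q6 1.21)
```

>>> step_arm:
  commands:
    - [[0,0,-10],0,0.2]
    - [[0,0,-22],0,0.2]
    - [[0,0,-25],0,0.2]
    - [[0,0,-25],0,0.2]
    - [[0,0,-10],0,0.2]
    - [[2,15,0],0,0.2]
    - [[5,30,0],0,0.2]
    - [[7,36,0],0,0.2]
    - [[7,36,0],0,0.2]
    - [[7,36,0],0,0.2]
    - [[7,36,0],0,0.2]
    - [[7,36,0],0,0.2]
    - [[3,16,0],0,0.2]
    - [[0,0,0],0,0.2]
    - [[0,0,0],0.12,0.2]
    - [[0,0,0],0.12,0.2]
    - [[0,0,0],0.12,0.2]
    - [[0,0,0],0.08,0.2]
    - [[0,0,0],0,0.2]

```text
clock: 38.35
eef_pos: [536.1, -411.0, 259.9]
tcp_rot: [3.113, 0.097, -0.315]
contact_force: [-0.0, 0.2, -0.9]
opening: 0.697
```

```bash
python3 -c "
from h import *
go(524.5,-425.7,33,-18,180)"
```

```text
grasp [ 520.5 -410.5  105.7] rpy [ 3.113  0.097 -0.315] open 0.697 F [-0.   0.2 -0.9] | shift [15.6 11.2 71.8] turn -0.001 (q6 1.21)
```

>>> step_arm:
  commands:
    - [[5,4,0],0,0.2]
    - [[5,4,5],0,0.2]
    - [[4,2,12],0,0.2]
    - [[0,0,15],0,0.2]
    - [[0,0,12],0,0.2]
    - [[0,0,8],0,0.2]
    - [[0,0,4],0,0.2]
    - [[0,0,0],0,0.2]

```text
clock: 39.35
eef_pos: [540.1, -424.3, 197.2]
tcp_rot: [3.115, 0.101, -0.31]
contact_force: [-0.5, -0.4, -1.7]
opening: 0.692
```

```bash
python3 -c "
from h import *
go(524.5,-425.7,33,-18,180)"
```

```text
grasp [ 524.1 -423.4   43. ] rpy [ 3.115  0.101 -0.31 ] open 0.692 F [-0.5 -0.4 -1.7] | shift [2.1 1.8 9.9] turn 0.004 (q6 1.21)
```

>>> step_arm:
  commands:
    - [[2,2,2],0,0.2]
    - [[0,0,3],0,0.2]
    - [[0,0,2],0,0.2]
    - [[0,0,0],0,0.2]

```text
clock: 39.85
eef_pos: [541.2, -427.2, 190.9]
tcp_rot: [3.114, 0.099, -0.31]
contact_force: [0.2, -0.6, -1.1]
opening: 0.697
```

```bash
python3 -c "
from h import *
go(524.5,-425.7,33,-18,180)"
```

```text
grasp [ 525.4 -426.6   36.7] rpy [ 3.114  0.099 -0.31 ] open 0.697 F [ 0.2 -0.6 -1.1] | shift [-0.8 -0.7  3.8] turn 0.004 (q6 1.21)
```

>>> step_arm:
  commands:
    - [[-0.5,-0.5,2],0,0.2]
    - [[0,0,2],0,0.2]
    - [[0,0,2],0,0.2]

```text
clock: 40.22
eef_pos: [540.7, -426.6, 188.5]
tcp_rot: [3.114, 0.098, -0.31]
contact_force: [-3.6, 4.6, 20.6]
opening: 0.697
```

>>> step_arm:
  commands:
    - [[0,0,0],0,0.75]
    - [[0,0,0],0,0.82]
    - [[0,0,0],0,0.92]
    - [[0,0,0],0,0.92]
    - [[0,0,-10],0,0.92]
    - [[0,0,-20],0,0.92]
    - [[0,0,-35],0,0.92]
    - [[0,0,-40],0,1]
    - [[0,0,-40],0,1]
    - [[0,0,-20],0,1]
    - [[0,30,0],0,1]
    - [[-15,35,0],0,1]
    - [[-15,35,0],0,1]
    - [[-15,35,0],0,1]
    - [[-15,35,0],0,1]
    - [[0,0,0],0,1]
    - [[0,0,0],0,1]

```text
clock: 42.35
eef_pos: [448.6, -574.2, 390.1]
tcp_rot: [3.107, 0.081, -0.309]
contact_force: [0.8, -0.5, -0.3]
opening: 0.994
```

```bash
python3 -c "
from h import *
print(sense()['eef_pos'])
t=grab_frame('top');s=grab_frame('side')
cv2.imwrite('pics/e.png',np.vstack([np.hstack([cv2.resize(t[215:285,425:495],(390,290)[:1]*2 if 0 else (290,290),interpolation=2),cv2.resize(t[130:235,85:235],(414,290),interpolation=2)]),cv2.resize(s[130:260,130:450],(704,290))]))"
```

```text
[ 448.59738692 -574.18512337  390.10827166]
```

View pics/e.png

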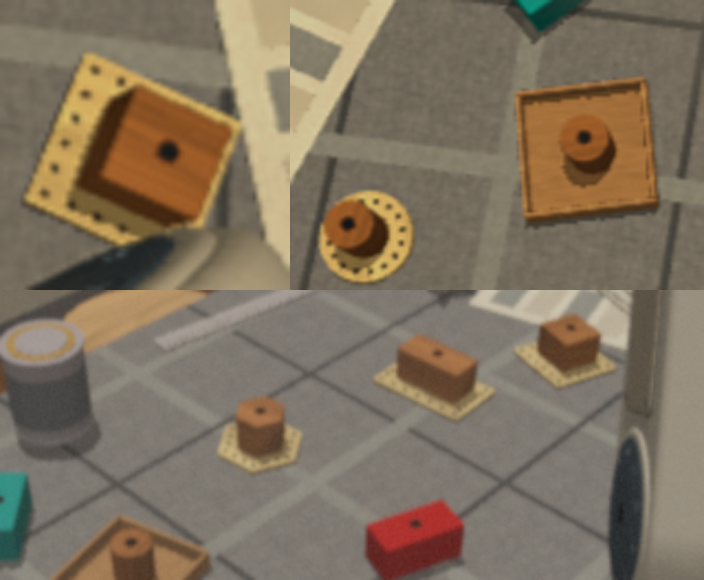

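```bash
python3 -c "
from h import *
print('sq',world('top',[[465.2,251.1]],52),'round',world('top',[[191.2,179.3]],51))
print(sign_off())"
```

```text
sq [[ 524.43120736 -428.0026014 ]] round [[612.71548644 242.57270654]]
the job is handed in; nothing more can be done
None
```

I took both piles apart, placed all four formers and handed the job in at about 42 s of the 122 s allowed. As far as the camera can show, everything meets the limits. The hand-in itself reports no verdict.

My last camera estimates, taken from the dowel holes (calibration good to about 2 mm):

| Former | Where it stands | Distance from centre | Limit |
|---|---|---|---|
| Square | square base | about 2.3 mm | 12 mm |
| Oblong | oblong base | about 1.5 mm | 12 mm |
| Six-sided | six-sided base | about 1 mm | 12 mm |
| Round (from the pile) | tray floor | about 9 mm | 50 mm |

- **Turn:** the last pictures show the three on bases upright and turned to match, with the edge holes clear where they could be seen. I set their turn from the measured base angles and did not re-measure it after placing.
- **Left alone:** I did not touch the round former already on its base, the paint tin, the glue bottle or the mug. The first two look unmoved in the last pictures; I did not re-check the bottle or mug.
- **Disagreement:** the gripper slowly tilted during the moves, to about 0.1 rad. I allowed for this when working out the grasp position, and the formers settled flat when released.

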